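# Load a filling barrel into a bench doser

### The job

Load the pastry-filling doser with the wide steel barrel that lies on the white rest: lift the sprung clamp bar by its black knob and turn it well aside, lay the barrel in the cradle with its nozzle pointing away from the drive housing and its flange down in the slot of the keeper (the keeper may be locked anywhere along 2 cm of its rails, so feel for the slot and do not force it), then turn the bar back over the barrel and ease it down until it clamps the barrel, without letting it snap down or pressing it on hard. Leave the slim barrel, the cutter ring and the spare nozzle standing where they are.

Things in the scene. Friction and masses are not known exactly. Their poses are not given: they have to be found in the camera images.
- doser: Fixed filling doser: steel base plate, white drive housing (150 mm tall, from y = -375 to -200 mm), piston pusher at y = -160 mm, then the barrel cradle. Origin: on the table under the middle of the cradle; y runs along the cradle from drive (-y) to nozzle end (+y), x across it to the clamp post (upright at x = 60, y = 32 mm), z up. Between the saddles the sides of the cradle are free for fingers.
- cradle (a point): Middle of the cradle on the seated barrel's axis, 70 mm above the doser's origin. The barrel lies along the doser's y on two aluminium V saddles, 16 mm thick, at y = -52 and +52 mm; their 45 degree walls rise to 8 mm below the axis. Seated, the barrel's origin is here, give or take the keeper's 9 mm along y.
- keeper_end (a point): Drive end of the flange keeper's travel, on the seated axis, 102 mm to -y of the cradle's middle. The keeper is locked with its slot 3 to 21 mm to +y of here, not measured: find it by sight or feel. Each side (x = 24 to 40 mm) has two lugs, 13 mm thick along y, tops level with the axis, 8.5 mm slot between. A flange on the lugs lies about 18 mm too high; slid lightly along y it drops in.
- barrel: The barrel to load: steel tube 44 mm in diameter along its y axis, about 0.35 kg. Origin on its axis: tube y = -90 to +75 mm, cone nozzle to +113 mm, flange at -90 mm, piston rod and 32 mm disc behind it to -129 mm. Starts level, axis 55 mm above the table, on a white rest with two V supports 12 mm thick, 100 mm apart, centred within 10 mm of the origin; balances at about y = -15 mm.
- barrel_flange (a point): Centre of the barrel's round flange (62 mm in diameter, 6 mm thick), on its axis, 90 mm behind the barrel's origin.
- clamp_bar: The clamp bar: flat steel bar 18 mm wide and 10 mm thick on the clamp post, a rubber pad under its free end, a black knob on top. Origin: on the post's axis, at table height when the lift is 0; the bar runs 70 mm along its own -x. With the barrel seated the pad meets it at a lift of 7 mm and the spring clamps it with about 11 N.
- bar_knob (a point): Middle of the black knob on the bar: upright cylinder 24 mm in diameter, 28 mm tall, on a neck 12 mm wide and 10 mm tall, 60 mm from the post's axis, straight above the pad. 38 mm above the pad's underside, 24 mm above the bar's top face, 123 mm above the table when the lift is 0. It is fixed to the bar but may slip round between fingers.
- clamp_turn (a joint): Turn of the bar about its upright post, rad, -0.05 to 1.75. 0: across the cradle, over the barrel's axis at y = 32 mm of the doser. Grows clockwise seen from above: the knob swings round the post through the doser's +y; at 1.57 the bar points to +y, 60 mm beside the barrel's axis.
- clamp_lift (a joint): Lift of the bar, m, 0 to 0.032. A spring and its weight push it down: 9 N at 0, 11 N at 0.007, 15 N at 0.02, 19 N at 0.032. A pin in a slotted collar stops it turning (within 0.1 rad of 0) below 0.02. Lifted past 0.02 it turns freely; let down when turned over 0.4 rad, the pin rests on the collar's rim at about 0.02 and the bar stays. Back at 0 it drops in, hard if not held.
- slim_barrel: steel slim barrel, 28 mm wide, 119 mm tall, standing upright on its 48 mm flange near the rest; too slim for the cradle (bystander). Origin: underside.
- cutter_ring: thin steel pastry cutter ring, 68 mm wide, 35 mm tall, standing just before the doser (bystander). Origin: underside.
- spare_nozzle: small steel cone nozzle, 30 mm wide, 42 mm tall, standing just before the doser (bystander). Origin: underside.
There are look-alikes about, which are no part of the job. What is shaped like the barrel but pink is not meant.

How it is judged (in metres and radians):
On the way, in this order (a step that is already met when the one before it is completed fails the run):
1. the clamp bar is turned aside (more than 1.2 rad) and stands there by itself (value of joint clamp_turn above 1.2 rad and contact force between the fingers and clamp_bar below 0.1 N), for 0.2 s.
2. the barrel lies seated in the cradle, flange in the keeper's slot, with the bar still aside (z of barrel in the frame of doser between 0.068 and 0.072 m and x of barrel in the frame of doser between -0.003 and 0.003 m and y of barrel_flange in the frame of doser between -0.1005 and -0.0795 m and angle between the y axis of barrel and the y axis of doser, either way round below 0.03 rad and value of joint clamp_turn above 1.2 rad), for 0.2 s.
At the end, for the whole second after the job is handed in: Barrel seated on both saddles, nozzle away from the drive (axis within 2 mm in height, 3 mm sideways, 0.03 rad), flange in the keeper's slot (1.5 to 22.5 mm to +y of keeper_end); bar back over it (within 0.12 rad) at a lift of 4 to 10 mm, pressing with over 4 N; all at rest, released (z of barrel in the frame of doser between 0.068 and 0.072 m and x of barrel in the frame of doser between -0.003 and 0.003 m and y of barrel_flange in the frame of doser between -0.1005 and -0.0795 m and angle between the y axis of barrel and the y axis of doser, either way round below 0.03 rad and value of joint clamp_turn between -0.12 and 0.12 rad and value of joint clamp_lift between 0.004 and 0.01 m and contact force between clamp_bar and barrel above 4 N and linear speed of barrel below 0.01 m/s); the robot touches nothing.
It fails at once if the bar is let snap down over the cradle (falls faster than 0.4 m/s) (value of joint clamp_turn below 0.4 rad and velocity of joint clamp_lift below -0.4 m/s).
It fails at once if the bar is pressed hard on the barrel (more than 30 N) (contact force between clamp_bar and barrel above 30 N).
It fails at once if the barrel is forced into the cradle or the keeper (more than 35 N with the bar aside) (value of joint clamp_turn above 1 rad and contact force between barrel and doser above 35 N).
It fails at once if the slim barrel, the cutter ring or the spare nozzle is moved by more than 30 mm (distance of any of slim_barrel, cutter_ring, spare_nozzle from where it was at the start of the episode above 0.03 m).
It also fails if it takes over 72 s, if anything falls off the work surface, if the arm or the gripper's body presses on something with over 40 N, if the wrist force passes 120 N, or if a joint passes its speed limit or range.

### The arm

A 6-joint arm with a two-finger parallel gripper is mounted at the origin on the work surface. World frame = base frame: x ahead of the robot, y to its left, z up, the work surface at z = 0. Lengths are in m, angles in degrees, forces in N, time in s.
With the tool pointing down it reaches from about 0.325 to 0.925 m from the base axis. Payload 3.1 kg.
Tool frame: the origin (TCP) lies at the very end of the fingers, on their centre line; the grasp point (between the pads) lies 19 mm behind it (grasp_offset is the distance from the TCP to the grasp point, in m); z points along the fingers, x is the direction in which the jaws open and shut, and the axes are right-handed (so a half turn about z gives the same grasp; the last joint's range is limited). The gripper opens to 85 mm and grips with 20 to 120 N. Pads are 22 mm wide; open, the fingers measure 114 mm over their backs; the gripper's body (76 mm by 85 mm) begins 54 mm behind the grasp point. The pads swing forward as they close: fully open they stand 13 mm farther back than shut.
Start: joints at [57.514, 12.427, 92.441, -0, 75.132, -6.429], TCP at [0.275, 0.561, 0.231] pointing down, gripper open.
Joint ranges: [-157.48, 157.48], [-44.54, 120.13], [17.64, 146.25], [-64.5, 244.5], [7.68, 150.69], [-147.95, 147.95]. Speed limits (degrees/s): [159.86, 159.86, 180, 180, 180, 180].

### API

Orientations are given as [roll, pitch, yaw] about the fixed x, y, z axes, in that order (R = Rz(yaw) Ry(pitch) Rx(roll)).
In Python, from rig import * gives the robot as it stands.
- The arm moves only by the tool apply_moves, never from a script. Its argument "increments" is a list of rows, each a list of 2 entries, a list of its own where there are three numbers: the shift along the tool's x, y, z in m, then the turn, a rotation vector about the tool's x, y, z in rad. In form: [[[dx, dy, dz], [wx, wy, wz]], ...]. A call has 1 to 8 rows; each row is the pose to reach, as a shift and turn from the pose commanded when the call began, along the tool's axes at that moment; what a row does not reach only later rows make up. A row lasts 1/8 s, in which the tool goes at most 62.5 mm and 10.7 degrees, less where a joint would pass 70% of its speed; a pose out of reach is approached as far as the arm can. A call with a gripper value outside its range is refused whole. "grip" is the opening in per cent of the stroke, from 0 (shut) to 100 (fully open), set as the call begins (left out, the last holds). The fingers move at their own pace and stop on an object; "squeeze" is the grip in N (left out, the last holds). Time passes only in rows, so rows that repeat a pose let the fingers close. It gives the time, the measured TCP pose, the force and the opening at its end, in the units of the state.
- state(): the state, without advancing time (a new reading comes with each control period).
- read_camera(name): name is "side" or "top"; returns (picture, depth): 420x560x3 uint8, red, green, blue; 420x560 float32, m along the optical axis (not along the pixel's ray), 0 where there is no reading.
- camera_info(name): a dict with "K" (3x3 intrinsics, pixels), "extrinsics" (4x4, takes a point from camera to world coordinates). Camera axes: x right, y down, z forward; pixel columns grow to the right and rows downward; lengths in m; the calibration is good to about 2 mm. A picture is of the moment at which its call begins. camera_info takes no time and is no camera call.
- hand_in(): hands the job in, once; it reports no verdict.
The state is a dict: "clock": time; "joint_positions": joint angles; "joint_vel": joint speeds; "joint_torque": joint torques, N m; "eef_pos": TCP position; "tcp_rot": TCP orientation; "contact_force": force on the tool from outside, world axes, zero at the start; "wrist_torque": the same for the moment, N m; "width": opening from 0.0 (shut) to 1.0 (fully open).
Only numpy, scipy, OpenCV 4.12 (cv2) and the standard library are available. Lean on these libraries where they do the work, as an engineer would, in place of code of your own. Each camera call takes 0.05 s, during which the arm holds its last target. There are 200 camera calls.

## Working session

There is one attempt and no reset: what is moved stays moved. The work goes in short steps, Python scripts to look and compute and a tool call to move; the robot and the scene stay as the last step left them, time stands still between calls to the robot, and variables do not carry over. Pictures are saved under pics/ and viewed, about 8 in all and at most 12, crops included, and the job is handed in when it is done.

Besides the shell and the picture viewer there is one more tool, called after "Request:" as name(argument=value, ...), one argument or row to a line, values as JSON. apply_moves: Moves the arm, as the interface text tells. Its arguments: {"type":"object","properties":{"increments":{"type":"array","items":{"type":"array"}},"grip":{"type":"number"},"squeeze":{"type":"number"}},"required":["increments"]}

```bash
mkdir -p pics; ls
python3 - <<'E'
from rig import *
import cv2,numpy as np
print(state())
for n in("side","top"):
    p,d=read_camera(n);cv2.imwrite(f"pics/{n}0.png",p[:,:,::-1]);np.savez(f"{n}0.npz",p=p,d=d)
    print(n,camera_info(n))
E
```

```text
pics
{'clock': 0.0, 'joint_positions': array([ 5.75121527e+01,  1.24767174e+01,  9.25298506e+01, -6.74259815e-04,
        7.51318034e+01, -6.42921698e+00]), 'joint_vel': array([-0.0172054 , -0.04235054,  0.03690056, -0.02407484, -0.0752999 ,
        0.04816986]), 'joint_torque': array([ 1.61495438e-03, -3.96842730e+01, -3.03857875e+01,  2.36504150e-05,
        9.68981360e-03, -6.29140846e-07]), 'eef_pos': array([0.27410027, 0.56077077, 0.2299562 ]), 'tcp_rot': array([-1.79985153e+02,  1.37574086e-01,  6.39415613e+01]), 'contact_force': array([ 1.17616535, -0.02056507,  0.40288144]), 'wrist_torque': array([-0.01096474,  0.00273512,  0.02963568]), 'width': 1.004735994410643}
side {'K': array([[390.81286908,   0.        , 275.3118986 ],
       [  0.        , 390.81286908, 210.43848205],
       [  0.        ,   0.        ,   1.        ]]), 'extrinsics': array([[ 0.74561785, -0.44144747,  0.49917749,  0.0779481 ],
       [-0.6663164 , -0.48407008,  0.56718481, -0.39301456],
       [-0.00874541, -0.75551326, -0.65507498,  0.64209175],
       [ 0.        ,  0.        ,  0.        ,  1.        ]])}
top {'K': array([[478.35318756,   0.        , 284.51704034],
       [  0.        , 478.35318756, 212.5098083 ],
       [  0.        ,   0.        ,   1.        ]]), 'extrinsics': array([[ 0.02693517, -0.99452448,  0.10097301,  0.4086105 ],
       [-0.99956056, -0.028046  , -0.00959758,  0.0935555 ],
       [ 0.01237692, -0.10067013, -0.99484287,  1.17490036],
       [ 0.        ,  0.        ,  0.        ,  1.        ]])}
```

View pics/side0.png

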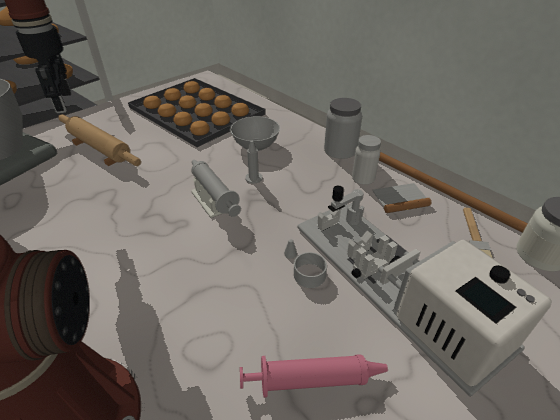

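View pics/top0.png

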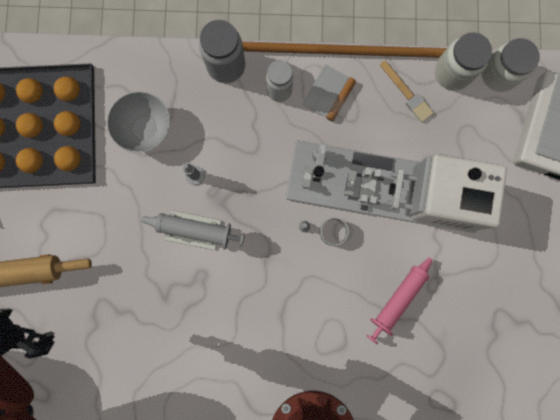

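The side view shows the doser at (300-550, 190-390), with the barrel on its rest at (192-240, 160-215) and the slim barrel at (253,165). In the top view the barrel runs from its nozzle at (143,220) to its disc at (240,240). The doser spans (290-505, 145-225), with the knob at (318,172), the ring at (335,232) and the spare nozzle at (305,227). The pink look-alike is at (403,300).

```bash
cat > h.py <<'E'
import numpy as np,cv2
from rig import *
def pts(n,d):
    c=camera_info(n);K=c["K"];T=c["extrinsics"]
    v,u=np.mgrid[:420,:560]
    P=np.stack([(u-K[0,2])/K[0,0]*d,(v-K[1,2])/K[1,1]*d,d],-1)
    return P@T[:3,:3].T+T[:3,3]
def ray(n,u,v,z):
    c=camera_info(n);K=c["K"];T=c["extrinsics"]
    r=T[:3,:3]@np.array([(u-K[0,2])/K[0,0],(v-K[1,2])/K[1,1],1]);o=T[:3,3]
    return o+r*(z-o[2])/r[2]
E
python3 - <<'E'
from h import *
f=np.load("top0.npz");W=pts("top",f["d"]);p=f["p"]
def reg(u0,u1,v0,v1,z0,z1):
    w=W[v0:v1,u0:u1].reshape(-1,3);return w[(w[:,2]>z0)&(w[:,2]<z1)]
print("table z",np.median(W[330:400,100:170,2]))
b=reg(135,250,205,252,.06,.09)
# tube line fit
c=b[:,:2].mean(0);U,S,V=np.linalg.svd(b[:,:2]-c);d=V[0]*np.sign(V[0][1])
t=(b[:,:2]-c)@d;s=(b[:,:2]-c)@np.array([-d[1],d[0]])
print("barrel",c,d,np.degrees(np.arctan2(-d[0],d[1])),t.min(),t.max(),s.min(),s.max(),b[:,2].max())
b2=reg(135,250,205,252,.03,.09);t2=(b2[:,:2]-c)@d;s2=(b2[:,:2]-c)@np.array([-d[1],d[0]])
for q in np.arange(-.16,.16,.006):
    m=(abs(t2-q)<.003)
    if m.sum()>2:print(round(q,3),m.sum(),s2[m].min().round(4),s2[m].max().round(4),b2[m,2].max().round(4))
for nm,r in dict(slim=(180,206,160,190,.10,.13),knob=(305,335,160,185,.125,.15),nozz=(297,314,218,236,.02,.05),ring=(318,352,215,250,.025,.045),hous=(425,510,150,230,.14,.16)).items():
    w=reg(*r)
    if len(w):
        (cx,cy),sz,a=cv2.minAreaRect(w[:,:2].astype(np.float32)*1000);print(nm,len(w),w.mean(0).round(4),np.round((cx,cy),1),np.round(sz,1),round(a,1),w[:,2].max())
cv2.imwrite("pics/dz.png",cv2.resize(p[135:235,280:440,::-1],(800,500),interpolation=cv2.INTER_CUBIC))
s=np.load("side0.npz")["p"]
cv2.imwrite("pics/ds.png",cv2.resize(s[175:285,290:430,::-1],(763,600),interpolation=cv2.INTER_CUBIC))
E
```

```text
table z 0.000703427557563252
barrel [0.4768062  0.29658124] [0.16869602 0.98566812] -9.71201181883425 -0.12016962049924278 0.12081597430871188 -0.030306796155253016 0.028906618972030784 0.08914773368735629
-0.118 39 -0.0146 0.0145 0.0732
-0.112 13 -0.0062 0.0057 0.0658
-0.106 11 -0.0052 0.0048 0.0625
-0.1 15 -0.0063 0.0057 0.0623
-0.094 13 -0.0051 0.0049 0.0674
-0.088 14 -0.0063 0.0057 0.0634
-0.082 108 -0.0309 0.0302 0.0891
-0.076 40 -0.0303 0.0203 0.0866
-0.07 49 -0.0224 0.0216 0.08
-0.064 49 -0.0206 0.0203 0.0805
-0.058 49 -0.0224 0.0212 0.081
-0.052 51 -0.0206 0.0215 0.0821
-0.046 63 -0.0278 0.0284 0.0802
-0.04 66 -0.029 0.027 0.0806
-0.034 54 -0.0283 0.0275 0.0814
-0.028 50 -0.0223 0.0207 0.0815
-0.022 48 -0.0218 0.0216 0.0797
-0.016 48 -0.0201 0.0207 0.0829
-0.01 51 -0.0223 0.0216 0.0805
-0.004 48 -0.0223 0.0207 0.081
0.002 49 -0.0218 0.0216 0.0807
0.008 49 -0.0222 0.0207 0.0797
0.014 54 -0.0217 0.0212 0.079
0.02 45 -0.0223 0.0207 0.0805
0.026 50 -0.0218 0.0211 0.0803
0.032 45 -0.0201 0.0207 0.0807
0.038 51 -0.0224 0.0212 0.0806
0.044 50 -0.0221 0.0207 0.0812
0.05 56 -0.027 0.0261 0.0824
0.056 63 -0.029 0.0284 0.0802
0.062 60 -0.028 0.0279 0.0807
0.068 49 -0.0202 0.0207 0.0824
0.074 58 -0.0238 0.0221 0.0825
0.08 47 -0.0223 0.0225 0.0809
0.086 16 -0.0133 0.0126 0.0768
0.092 24 -0.0105 0.0111 0.0728
0.098 22 -0.0098 0.0097 0.0688
0.104 19 -0.0083 0.0085 0.0673
0.11 14 -0.007 0.0071 0.0662
0.116 15 -0.0061 0.0074 0.0659
0.122 7 -0.0048 0.0048 0.062
slim 47 [0.6127 0.3048 0.1115] [612.3 304.5] [11.7 16. ] 46.5 0.12460185095094167
knob 97 [0.6091 0.011  0.1362] [609.9  10.4] [22. 23.] 38.0 0.14135723759053742
nozz 56 [0.4943 0.0343 0.0328] [495.5  34.5] [18.8 18.8] 46.6 0.04537225699762648
ring 136 [ 0.4835 -0.0385  0.0339] [483.5 -37.1] [66.5 66.3] 23.3 0.040278715221332195
hous 4578 [ 0.571  -0.3077  0.1509] [ 574.1 -310.9] [165.2 140.3] 81.5 0.15994207840642827
```

View pics/dz.png

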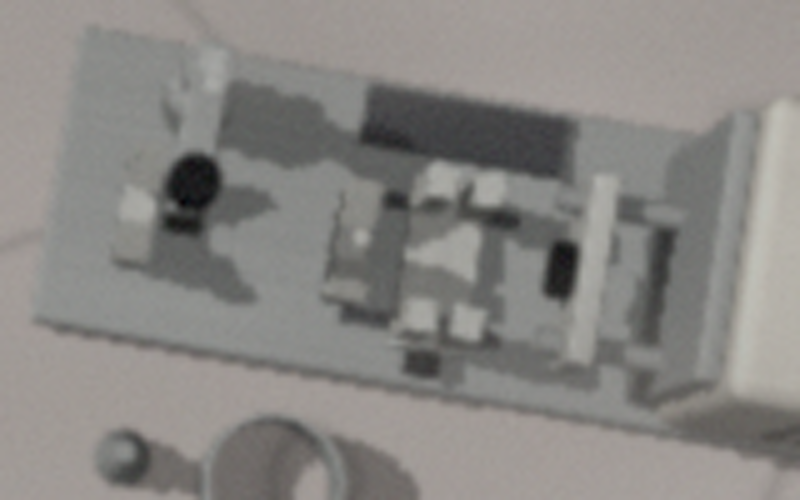

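View pics/ds.png

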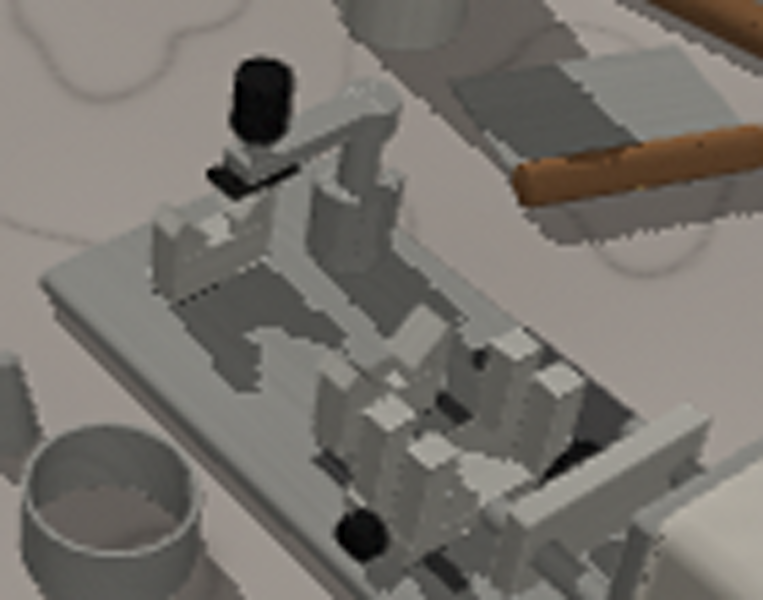

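The crops show the doser clearly. In the dz crop the lug tops are at about (422,315), (467,322), (440,183) and (489,190). The saddles are near (135,220) and (355,235), and the knob is at (193,180). Next I'll fix the doser frame.

Run:
```python
from h import *
f=np.load("top0.npz");W=pts("top",f["d"]);p=f["p"]
z=W[...,2]
m=np.zeros((420,560),np.uint8);m[135:232,280:430]=((z>.006)&(z<.03))[135:232,280:430]
print("plate z",np.median(z[m>0]))
zp=np.median(z[150:165,300:308])
print(zp, z[200:205,300:330].mean())
# plate edge rows via depth mask, top & bottom edges
mm=((z>.006)).astype(np.uint8)
for nm,cols in(("all",range(300,420,2)),):
    up=[];dn=[]
    for u in cols:
        r=np.where(m[:,u])[0]
        up.append(ray("top",u,r.min()-.5,.012));dn.append(ray("top",u,r.max()+.5,.012))
    for e in(up,dn):
        e=np.array(e);vx,vy,x0,y0=cv2.fitLine(e[:,:2].astype(np.float32)*1000,cv2.DIST_HUBER,0,.01,.01).ravel()
        s=np.sign(vy);print("edge",vx*s,vy*s,np.degrees(np.arctan2(vx*s,vy*s)),x0,y0)
# lug tops / saddle tops
for nm,(u,v) in dict(nl1=(422,315),nl2=(467,322),fl1=(440,183),fl2=(489,190)).items():
    q=ray("top",280+u/5-.5+.1,135+v/5-.4,.07);print(nm,(q*1000).round(1), W[135+v//5,280+u//5].round(4))
g=cv2.cvtColor(p,cv2.COLOR_RGB2GRAY)
k=np.zeros_like(g);k[158:188,305:332]=(g<45)[158:188,305:332]
n,l,st,ce=cv2.connectedComponentsWithStats(k);i=1+st[1:,4].argmax();print("knob",st[i],ce[i],ray("top",*ce[i],.137),ray("top",*ce[i],.130))
s=np.load("side0.npz");gs=cv2.cvtColor(s["p"],cv2.COLOR_RGB2GRAY)
k=np.zeros_like(gs);k[182:203,328:348]=(gs<45)[182:203,328:348]
n,l,st,ce=cv2.connectedComponentsWithStats(k);i=1+st[1:,4].argmax();print("knob side",st[i],ce[i],ray("side",*ce[i],.123))
# slot by height profile: points z>.055 near lugs
w=W[160:215,350:395].reshape(-1,3);w=w[(w[:,2]>.06)&(w[:,2]<.085)]
print(len(w));np.save("lug.npy",w)
```

```text
plate z 0.016804686017744652
0.016850645803050512 0.01318413169204443
edge 0.14778826 0.98901904 8.498774 684.33307 -105.76956
edge -0.04061614 0.99917483 -2.3277736 516.78015 -120.602135
nl1 [ 560.9 -101.6   70. ] [ 0.5601 -0.1017  0.0695]
nl2 [ 558.3 -122.7   70. ] [ 0.5585 -0.123   0.0682]
fl1 [ 623.7 -109.4   70. ] [ 0.6241 -0.1103  0.0703]
fl2 [ 621.  -132.5   70. ] [ 0.6202 -0.1317  0.0694]
knob [314 167  10  10  76] [318.39473684 171.40789474] [0.60699534 0.01141583 0.137     ] [0.60833332 0.01086185 0.13      ]
knob side [332 186  11  16 141] [337.36879433 193.04964539] [0.609014   0.00945828 0.123     ]
345
```

```bash
cat >> h.py <<'E'
from scipy.spatial.transform import Rotation as Ro
A=np.radians(8.4);Y=np.array([np.sin(A),np.cos(A)]);X=np.array([np.cos(A),-np.sin(A)])
O=np.array([.6040,-.0213])
def d2w(x,y):return O+x*X+y*Y
def w2d(p):q=np.array(p)[:2]-O;return np.array([q@X,q@Y])
def to(x,y,z,yaw,show=True):
    s=state();R=Ro.from_euler('xyz',s["tcp_rot"],degrees=True)
    sh=R.inv().apply(np.array([x,y,z])-s["eef_pos"]);rv=(R.inv()*Ro.from_euler('xyz',[180,0,yaw],degrees=True)).as_rotvec()
    print("inc",sh.round(4),rv.round(4));return sh,rv
def st():
    s=state();print(round(s["clock"],2),s["eef_pos"].round(4),s["tcp_rot"].round(2),"F",s["contact_force"].round(2),"M",s["wrist_torque"].round(2),"w",round(s["width"],3),"dos",(w2d(s["eef_pos"])*1000).round(1))
E
python3 -c "
from h import *
st();to(.608,.0105,.20,81.6)"
```

```text
0.1 [0.2741 0.5609 0.2301] [-1.7999e+02  1.3000e-01  6.3940e+01] F [-0.27 -0.33 -0.09] M [-0.01 -0.01 -0.02] w 1.0 dos [-411.4  527.7]
inc [-0.3477  0.5417  0.0307] [-0.0006  0.0021 -0.3081]
```

Request:
apply_moves(
  increments=[
    [[-0.348, 0.542, 0.03], [0, 0.002, -0.308]],
    [[-0.348, 0.542, 0.03], [0, 0.002, -0.308]],
    [[-0.348, 0.542, 0.03], [0, 0.002, -0.308]],
    [[-0.348, 0.542, 0.03], [0, 0.002, -0.308]],
    [[-0.348, 0.542, 0.03], [0, 0.002, -0.308]],
    [[-0.348, 0.542, 0.03], [0, 0.002, -0.308]],
    [[-0.348, 0.542, 0.03], [0, 0.002, -0.308]],
    [[-0.348, 0.542, 0.03], [0, 0.002, -0.308]],
  ],
  grip=60,
  squeeze=40,
)

```text
clock: 1.1
eef_pos: [0.5332, 0.134, 0.2077]
tcp_rot: [-180.0, -0.1, 81.6]
contact_force: [0.5, -0.0, -0.3]
width: 0.599
```

```bash
python3 -c "
from h import *
st();to(.608,.0105,.20,81.6)"
```

```text
1.1 [0.5332 0.134  0.2077] [-1.800e+02 -1.200e-01  8.158e+01] F [ 0.54 -0.02 -0.28] M [ 0.04 -0.05 -0.01] w 0.599 dos [-92.7 143.3]
inc [-0.1112  0.0921  0.0074] [-0.0001 -0.0021 -0.0003]
```

Request:
apply_moves(
  increments=[
    [[-0.055, 0.045, 0.004], [0, 0, 0]],
    [[-0.1, 0.083, 0.007], [0, 0, 0]],
    [[-0.1, 0.083, 0.007], [0, 0, 0]],
    [[-0.1, 0.083, 0.007], [0, 0, 0]],
  ],
)

```text
clock: 1.6
eef_pos: [0.5997, 0.0247, 0.2001]
tcp_rot: [-179.9, -0.1, 81.5]
contact_force: [0.1, -0.7, -0.0]
width: 0.596
```

```bash
python3 -c "
from h import *
st();to(.608,.0105,.106,81.6)
p,d=read_camera('top');cv2.imwrite('pics/t1.png',p[:,:,::-1])
p,d=read_camera('side');cv2.imwrite('pics/s1.png',cv2.resize(p[120:280,270:430,::-1],(600,600)))"
```

```text
1.6 [0.5997 0.0247 0.2001] [-1.799e+02 -1.400e-01  8.152e+01] F [ 0.14 -0.72 -0.03] M [-0.   -0.    0.05] w 0.596 dos [-11.   44.9]
inc [-0.013   0.0105  0.0941] [-0.0017 -0.0025 -0.0014]
```

View pics/s1.png

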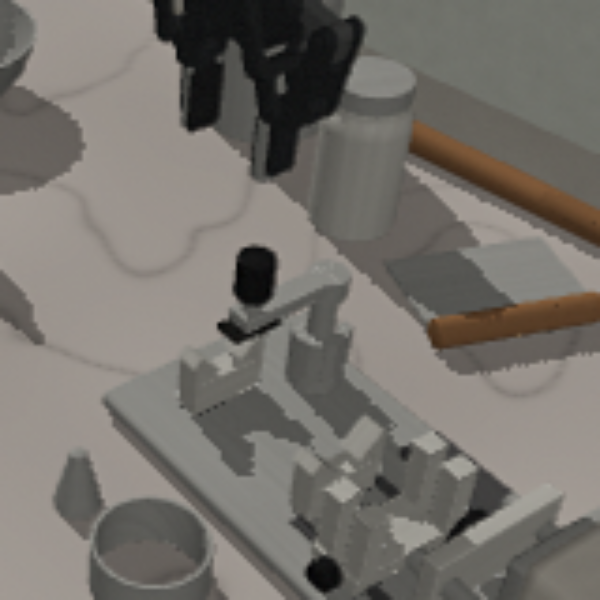

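The side crop shows the open fingers, at (205-275, 60-180), hanging above and slightly behind the knob at (255,275), as planned. I'll centre over it and descend.

Request:
apply_moves(
  increments=[
    [[-0.013, 0.0105, 0], [-0.0015, -0.0025, 0]],
    [[-0.013, 0.0105, 0.03], [-0.0015, -0.0025, 0]],
    [[-0.013, 0.0105, 0.06], [-0.0015, -0.0025, 0]],
    [[-0.013, 0.0105, 0.08], [-0.0015, -0.0025, 0]],
    [[-0.013, 0.0105, 0.088], [-0.0015, -0.0025, 0]],
    [[-0.013, 0.0105, 0.092], [-0.0015, -0.0025, 0]],
    [[-0.013, 0.0105, 0.092], [-0.0015, -0.0025, 0]],
  ],
)

```text
clock: 2.58
eef_pos: [0.6094, 0.0105, 0.1097]
tcp_rot: [179.8, 0.0, 81.6]
contact_force: [-0.0, -0.4, -0.1]
width: 0.6
```

```bash
python3 -c "
from h import *
st();to(.608,.0105,.107,81.6)"
```

```text
2.58 [0.6094 0.0105 0.1097] [1.7982e+02 3.0000e-02 8.1600e+01] F [-0.   -0.38 -0.06] M [-0.03 -0.01  0.04] w 0.6 dos [ 0.7 32.3]
inc [-0.0002 -0.0014  0.0027] [ 0.0032  0.0005 -0.0001]
```

Request:
apply_moves(
  increments=[
    [[0, 0, 0.0015], [0, 0, 0]],
    [[0, 0, 0.0015], [0, 0, 0]],
    [[0, 0, 0.0015], [0, 0, 0]],
    [[0, 0, 0.0015], [0, 0, 0]],
    [[0, 0, 0.0015], [0, 0, 0]],
    [[0, 0, 0.0015], [0, 0, 0]],
  ],
  grip=5,
  squeeze=50,
)

```text
clock: 3.32
eef_pos: [0.6092, 0.0105, 0.1083]
tcp_rot: [179.8, 0.0, 81.6]
contact_force: [-0.9, -0.3, 5.6]
width: 0.264
```

```bash
python3 -c "
from h import *
st()"
```

```text
3.33 [0.6092 0.0105 0.1083] [1.7984e+02 3.0000e-02 8.1590e+01] F [-0.88 -0.35  5.61] M [-0.04  0.26 -0.02] w 0.264 dos [ 0.5 32.2]
```

Request:
apply_moves(
  increments=[
    [[0, 0, -0.004], [0, 0, 0]],
    [[0, 0, -0.01], [0, 0, 0]],
    [[0, 0, -0.016], [0, 0, 0]],
    [[0, 0, -0.022], [0, 0, 0]],
    [[0, 0, -0.027], [0, 0, 0]],
    [[0, 0, -0.028], [0, 0, 0]],
    [[0, 0, -0.028], [0, 0, 0]],
  ],
)

```text
clock: 4.2
eef_pos: [0.6088, 0.0104, 0.1313]
tcp_rot: [179.8, 0.0, 81.6]
contact_force: [9.0, -1.0, -16.1]
width: 0.262
```

```bash
python3 -c "
from h import *
st()"
```

```text
4.2 [0.6088 0.0104 0.1313] [1.7984e+02 2.0000e-02 8.1570e+01] F [  8.96  -1.04 -16.07] M [-0.14 -1.51 -0.03] w 0.262 dos [ 0.1 32.1]
```

Request:
apply_moves(
  increments=[
    [[0, 0, -0.003], [0, 0, 0]],
    [[0.006, 0.0003, -0.003], [0, 0, 0.1]],
    [[0.0119, 0.0012, -0.003], [0, 0, 0.2]],
    [[0.0206, 0.0036, -0.003], [0, 0, 0.35]],
    [[0.0288, 0.0073, -0.003], [0, 0, 0.5]],
    [[0.0363, 0.0122, -0.003], [0, 0, 0.65]],
    [[0.043, 0.0182, -0.003], [0, 0, 0.8]],
    [[0.043, 0.0182, -0.003], [0, 0, 0.8]],
  ],
)

```text
clock: 5.2
eef_pos: [0.6337, 0.0492, 0.1337]
tcp_rot: [179.7, -0.0, 35.8]
contact_force: [10.6, -3.6, -15.9]
width: 0.264
```

```bash
python3 -c "
from h import *
st()"
```

```text
5.2 [0.6337 0.0492 0.1337] [ 1.7973e+02 -2.0000e-02  3.5790e+01] F [ 10.6   -3.63 -15.93] M [-0.4  -1.73  0.35] w 0.264 dos [19.  74.1]
```

Request:
apply_moves(
  increments=[
    [[0.009, 0.0007, 0], [0, 0, 0.15]],
    [[0.0177, 0.0027, 0], [0, 0, 0.3]],
    [[0.0261, 0.006, 0], [0, 0, 0.45]],
    [[0.0339, 0.0105, 0], [0, 0, 0.6]],
    [[0.0377, 0.0133, 0], [0, 0, 0.68]],
    [[0.0377, 0.0133, 0], [0, 0, 0.68]],
    [[0.0377, 0.0133, 0.003], [0, 0, 0.68]],
    [[0.0377, 0.0133, 0.006], [0, 0, 0.68]],
  ],
)

```text
clock: 6.2
eef_pos: [0.6719, 0.0598, 0.1282]
tcp_rot: [179.8, -0.2, -3.1]
contact_force: [6.9, -3.2, -6.2]
width: 0.264
```

```bash
python3 -c "
from h import *
st()"
```

```text
6.2 [0.6719 0.0598 0.1282] [179.79  -0.19  -3.11] F [ 6.85 -3.21 -6.19] M [-0.55 -1.34  0.43] w 0.264 dos [55.3 90.2]
```

Request:
apply_moves(
  increments=[
    [[0, 0, 0.002], [0, 0, 0]],
    [[0, 0, 0.002], [0, 0, 0]],
    [[0, 0, 0.002], [0, 0, 0]],
    [[0, 0, 0.001], [0, 0, 0]],
    [[0, 0, -0.03], [0, 0, 0]],
    [[0, 0, -0.08], [0, 0, 0]],
    [[0, 0, -0.1], [0, 0, 0]],
    [[0, 0, -0.1], [0, 0, 0]],
  ],
  grip=60,
)

```text
clock: 7.2
eef_pos: [0.6725, 0.0618, 0.2351]
tcp_rot: [180.0, -0.4, -3.2]
contact_force: [0.9, -0.5, -1.5]
width: 0.601
```

```bash
python3 -c "
from h import *
st();to(.4750,.2862,.17,-9.7)
p,d=read_camera('side');cv2.imwrite('pics/s2.png',cv2.resize(p[120:280,270:430,::-1],(600,600)))"
```

```text
7.2 [0.6725 0.0618 0.2351] [179.97  -0.38  -3.21] F [ 0.93 -0.45 -1.55] M [ 0.    0.01 -0.03] w 0.601 dos [55.7 92.3]
inc [-0.2102 -0.213   0.0636] [ 1.000e-04 -6.600e-03  1.134e-01]
```

View pics/s2.png

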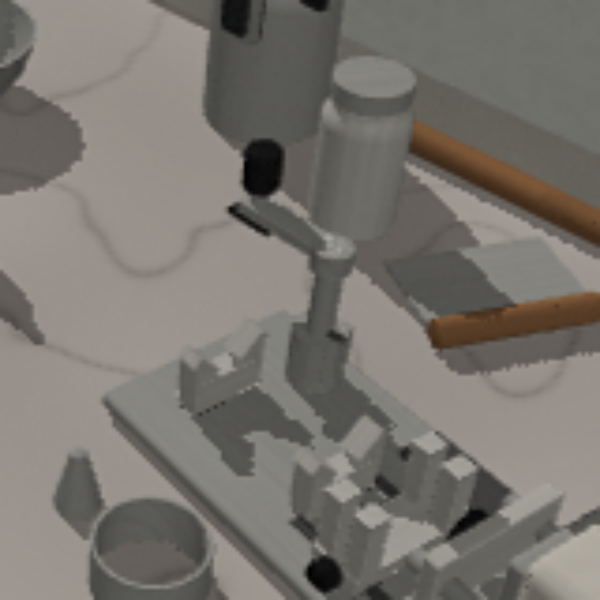

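The side crop shows the bar turned aside: the knob is at (263,165), the bar points along +y and rests on the collar, and the fingers are clear. Next is the barrel.

Request:
apply_moves(
  increments=[
    [[-0.03, -0.03, 0], [0, -0.0066, 0.113]],
    [[-0.21, -0.217, 0.065], [0, -0.0066, 0.113]],
    [[-0.21, -0.217, 0.065], [0, -0.0066, 0.113]],
    [[-0.21, -0.217, 0.065], [0, -0.0066, 0.113]],
    [[-0.21, -0.217, 0.065], [0, -0.0066, 0.113]],
    [[-0.21, -0.217, 0.065], [0, -0.0066, 0.113]],
    [[-0.21, -0.217, 0.065], [0, -0.0066, 0.113]],
    [[-0.21, -0.217, 0.065], [0, -0.0066, 0.113]],
  ],
  grip=85,
)

```text
clock: 8.25
eef_pos: [0.4748, 0.2892, 0.1668]
tcp_rot: [179.9, 0.2, -9.7]
contact_force: [0.1, -0.5, 0.0]
width: 0.848
```

```bash
python3 -c "
from h import *
st();to(.4757,.2902,.034,-9.7)
p,d=read_camera('top');W=pts('top',d);np.savez('top2.npz',p=p,d=d)
cv2.imwrite('pics/t2.png',cv2.resize(p[135:215,290:400,::-1],(800,582),interpolation=cv2.INTER_CUBIC))"
```

```text
8.25 [0.4748 0.2892 0.1668] [179.92   0.24  -9.74] F [ 0.15 -0.52  0.03] M [0.06 0.08 0.01] w 0.848 dos [-173.2  288.3]
inc [ 0.0013 -0.0013  0.1328] [ 0.0014  0.0043 -0.0007]
```

View pics/t2.png

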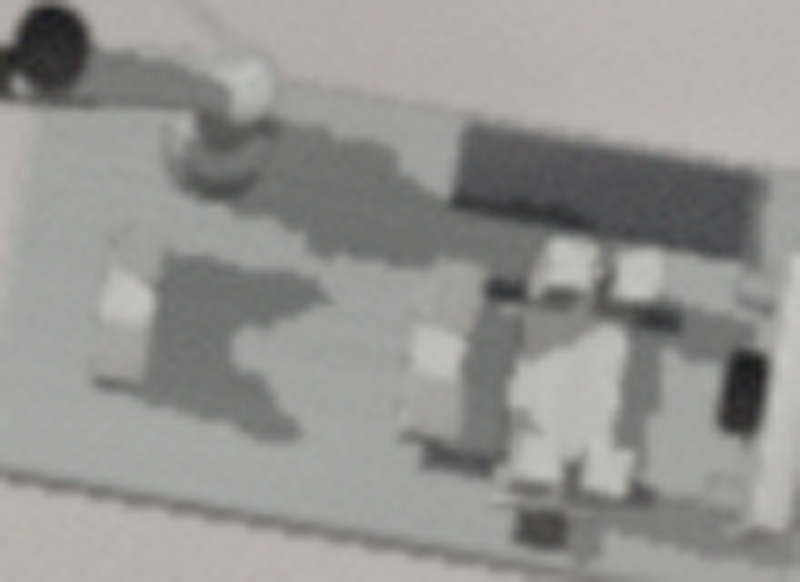

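The top crop shows the saddles' bright V bottoms at (130,297) and (438,352) and the slot between the lug pairs at (603,270) and (572,470). I'll refine the frame from these while descending onto the barrel.

Run:
```python
from h import *
W=pts('top',np.load('top2.npz')['d'])
f=lambda u,v,z:ray('top',290+(u+.5)/7.2727-.5,135+(v+.5)/7.275-.5,z)[:2]
for z in(.042,.047):
    a=f(130,297,z);b=f(438,352,z);print("saddles",a,b,np.linalg.norm(a-b),np.degrees(np.arctan2(*(a-b))),(a+b)/2, w2d((a+b)/2))
print(W[175:177,306:309,2].round(3),W[182:184,349:351,2].round(3))
for nm,(u,v) in dict(f1=(570,262),f2=(638,272),n1=(537,468),n2=(608,472)).items():print(nm,(w2d(f(u,v,.07))*1000).round(1))
print("slots",(w2d(f(606,268,.07))*1000).round(1),(w2d(f(573,470,.07))*1000).round(1))
```

```text
saddles [0.61468263 0.03001158] [ 0.59927392 -0.07204792] 0.10321612413754551 8.585545491136134 [ 0.60697828 -0.02101817] [0.00290516 0.00071388]
saddles [0.61377314 0.03029202] [ 0.59843244 -0.07131703] 0.10276058485211366 8.585545491136116 [ 0.60610279 -0.0205125 ] [0.00196519 0.00108623]
[[0.044 0.039 0.04 ]
 [0.044 0.039 0.042]] [[0.042 0.041]
 [0.042 0.041]]
f1 [ 33.9 -84.9]
f2 [  34.6 -107.1]
n1 [-34.1 -84.9]
n2 [ -31.4 -107.5]
slots [ 34.  -96.7] [-32.7 -96.3]
```

Request:
apply_moves(
  increments=[
    [[0.001, -0.001, 0.03], [0.0014, 0.0043, 0]],
    [[0.001, -0.001, 0.06], [0.0014, 0.0043, 0]],
    [[0.001, -0.001, 0.09], [0.0014, 0.0043, 0]],
    [[0.001, -0.001, 0.115], [0.0014, 0.0043, 0]],
    [[0.001, -0.001, 0.128], [0.0014, 0.0043, 0]],
    [[0.001, -0.001, 0.131], [0.0014, 0.0043, 0]],
    [[0.001, -0.001, 0.132], [0.0014, 0.0043, 0]],
  ],
)

```text
clock: 9.18
eef_pos: [0.4754, 0.291, 0.0358]
tcp_rot: [-179.9, -0.1, -9.7]
contact_force: [1.4, -0.4, -0.6]
width: 0.852
```

Request:
apply_moves(
  increments=[
    [[0, 0, 0.001], [0, 0, 0]],
    [[0, 0, 0.001], [0, 0, 0]],
    [[0, 0, 0.001], [0, 0, 0]],
    [[0, 0, 0.001], [0, 0, 0]],
    [[0, 0, 0.001], [0, 0, 0]],
    [[0, 0, 0.001], [0, 0, 0]],
  ],
  grip=30,
  squeeze=45,
)

```text
clock: 9.93
eef_pos: [0.4755, 0.2913, 0.0351]
tcp_rot: [-179.9, -0.1, -9.7]
contact_force: [1.4, -1.4, 5.1]
width: 0.5
```

```bash
sed -i 's/radians(8.4)/radians(8.5)/; s/^O=.*/O=np.array([.6050,-.0210])/' h.py; python3 -c "
from h import *
st()"
```

```text
9.93 [0.4755 0.2913 0.0351] [-1.7991e+02 -1.0000e-01 -9.6700e+00] F [ 1.44 -1.38  5.09] M [-0.23 -0.21 -0.05] w 0.5 dos [-174.2  289.7]
```

Request:
apply_moves(
  increments=[
    [[0, 0, -0.02], [0, 0, 0]],
    [[0, 0, -0.06], [0, 0, 0]],
    [[0, 0, -0.1], [0, 0, 0]],
    [[0, 0, -0.125], [0, 0, 0]],
    [[0, 0, -0.125], [0, 0, 0]],
    [[0, 0, -0.125], [0, 0, 0]],
  ],
)

```text
clock: 10.68
eef_pos: [0.4727, 0.2903, 0.1573]
tcp_rot: [179.9, 0.2, -9.7]
contact_force: [0.4, -0.4, -3.4]
width: 0.502
```

```bash
python3 -c "
from h import *
st();to(*d2w(0,-.0205),.155,-8.5)
p,d=read_camera('top');W=pts('top',d);np.savez('top3.npz',p=p,d=d)
w=W[150:270,120:260].reshape(-1,3);w=w[(w[:,2]>.16)&(w[:,2]<.215)]
s=state()['eef_pos'][:2];dd=np.array([.1687,.9857]);t=(w[:,:2]-s)@dd;c=(w[:,:2]-s)@np.array([.9857,-.1687])
for q in np.arange(-.13,.14,.01):
  m=abs(t-q)<.005
  if m.sum()>3: print(q.round(3),m.sum(),c[m].min().round(3),c[m].max().round(3),np.percentile(w[m,2],90).round(4))
"
```

```text
10.68 [0.4727 0.2903 0.1573] [179.93   0.2   -9.68] F [ 0.4  -0.4  -3.39] M [-0.   -0.01 -0.  ] w 0.502 dos [-176.8  288.4]
inc [0.1831 0.3052 0.0021] [ 0.0012  0.0035 -0.0206]
-0.11 62 -0.015 0.015 0.1936
-0.1 27 -0.005 0.007 0.1856
-0.09 30 -0.005 0.007 0.1847
-0.08 131 -0.029 0.031 0.2072
-0.07 97 -0.029 0.03 0.2075
-0.06 102 -0.021 0.022 0.2007
-0.05 105 -0.021 0.023 0.2002
-0.04 102 -0.021 0.023 0.1998
-0.03 67 -0.012 0.023 0.201
-0.02 27 0.006 0.023 0.1981
-0.01 10 -0.051 0.054 0.2137
-0.0 10 -0.04 -0.032 0.2149
```

Request:
apply_moves(
  increments=[
    [[0.03, 0.04, 0.002], [0, 0.003, -0.005]],
    [[0.183, 0.305, 0.002], [0, 0.003, -0.0206]],
    [[0.183, 0.305, 0.002], [0, 0.003, -0.0206]],
    [[0.183, 0.305, 0.002], [0, 0.003, -0.0206]],
    [[0.183, 0.305, 0.002], [0, 0.003, -0.0206]],
    [[0.183, 0.305, 0.002], [0, 0.003, -0.0206]],
    [[0.183, 0.305, 0.002], [0, 0.003, -0.0206]],
    [[0.183, 0.305, 0.002], [0, 0.003, -0.0206]],
  ],
)

```text
clock: 11.72
eef_pos: [0.6018, -0.0402, 0.1545]
tcp_rot: [-179.9, 0.1, -8.6]
contact_force: [-0.4, 0.8, -3.5]
width: 0.501
```

```bash
python3 -c "
from h import *
st();to(*d2w(0,-.0205),.100,-8.5)
"
```

```text
11.72 [ 0.6018 -0.0402  0.1545] [-1.7992e+02  1.2000e-01 -8.5600e+00] F [-0.4   0.82 -3.47] M [ 0.    0.04 -0.02] w 0.501 dos [ -0.3 -19.5]
inc [0.0004 0.0011 0.0545] [-0.0014  0.0021 -0.001 ]
```

Request:
apply_moves(
  increments=[
    [[0, 0.001, 0.02], [-0.001, 0.002, 0]],
    [[0, 0.001, 0.045], [-0.001, 0.002, 0]],
    [[0, 0.001, 0.065], [-0.001, 0.002, 0]],
    [[0, 0.001, 0.074], [-0.001, 0.002, 0]],
    [[0, 0.001, 0.074], [-0.001, 0.002, 0]],
  ],
)

```text
clock: 12.35
eef_pos: [0.6027, -0.0409, 0.0818]
tcp_rot: [180.0, -0.1, -8.5]
contact_force: [-0.2, -0.7, -3.5]
width: 0.499
```

```bash
python3 -c "
from h import *
st()
p,d=read_camera('top');np.savez('top4.npz',p=p,d=d)
q,d=read_camera('side');np.savez('side4.npz',p=q,d=d)
a=cv2.resize(p[155:215,330:410,::-1],(400,300),interpolation=cv2.INTER_CUBIC)
b=cv2.resize(q[200:275,330:430,::-1],(800,600),interpolation=cv2.INTER_CUBIC)
b[:240,:320]=cv2.resize(a,(320,240))
cv2.imwrite('pics/m4.png',b)
"
```

```text
12.35 [ 0.6027 -0.0409  0.0818] [ 1.7998e+02 -1.4000e-01 -8.4600e+00] F [-0.23 -0.71 -3.52] M [ 0.02 -0.01 -0.03] w 0.499 dos [  0.7 -20. ]
```

View pics/m4.png

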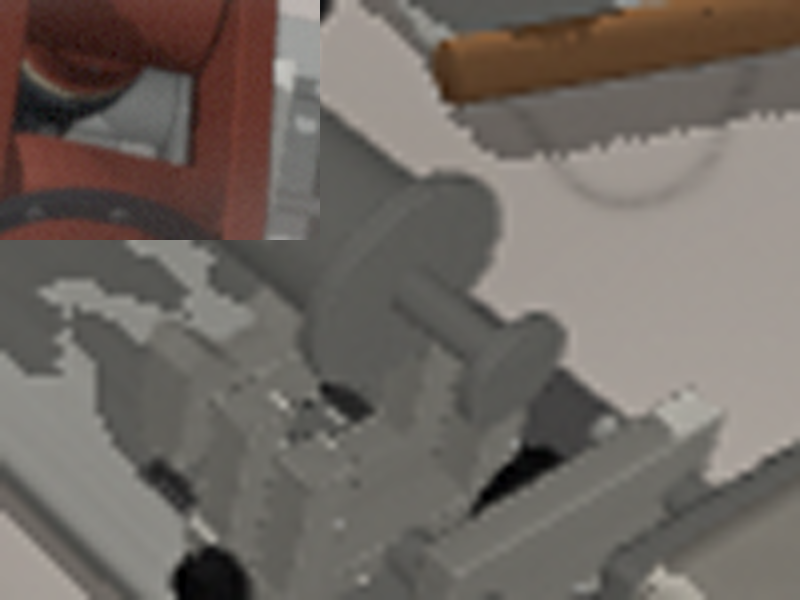

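The side part of the picture shows the flange hovering above the lugs. Its rear face is centred at about (410,280), and the near lug tops are at about (245,390) and (305,465). I'll compare the flange with the slot in this view, then feel.

Run:
```python
from h import *
f=lambda u,v,z:(w2d(ray('side',330+(u+.5)/8-.5,200+(v+.5)/8-.5,z))*1000).round(1)
print("flange rear ctr",f(410,280,.1015),"slot near",f(275,428,.07),f(245,390,.07),f(305,465,.07))
d=np.load('side4.npz');W=pts('side',d['d'])
# flange rear face points from depth: near flange
for (u,v) in((350,310),(360,330),(455,220),(380,240),(340,350)):
    w=W[200+v//8,330+u//8];print((w2d(w)*1000).round(1),w[2].round(4))
s=np.load('side0.npz');W=pts('side',s['d'])
w=W[228:268,345:405].reshape(-1,3);q=np.array([w2d(a) for a in w])*1000
m=(abs(w[:,2]-.07)<.004)&(q[:,0]<-22)&(q[:,0]>-42)&(q[:,1]>-125)&(q[:,1]<-65)
print(np.histogram(q[m,1],bins=np.arange(-122,-70,2.)))
m=(abs(w[:,2]-.07)<.004)&(q[:,0]>22)&(q[:,0]<42)&(q[:,1]>-125)&(q[:,1]<-65)
print(np.histogram(q[m,1],bins=np.arange(-122,-70,2.)))
```

```text
flange rear ctr [  4.4 -98. ] slot near [-33.3 -96.9] [-30.6 -83.2] [ -35.7 -110.1]
[ -20.6 -100.7] 0.1081
[ -12.4 -100.6] 0.0952
[  10.6 -101.1] 0.1211
[ -13.5 -100.4] 0.1253
[ -20.5 -100.9] 0.0945
(array([ 0,  1, 12,  7,  7,  5,  8,  7,  8,  0,  0,  0,  4, 12,  6,  8,  7,
        8,  6,  3,  1,  0,  0,  0,  0]), array([-122., -120., -118., -116., -114., -112., -110., -108., -106.,
       -104., -102., -100.,  -98.,  -96.,  -94.,  -92.,  -90.,  -88.,
        -86.,  -84.,  -82.,  -80.,  -78.,  -76.,  -74.,  -72.]))
(array([ 0,  1, 10,  9,  7,  5,  6, 11,  2,  0,  0,  0,  1, 14,  4,  5,  7,
        6,  7,  5,  0,  0,  0,  0,  0]), array([-122., -120., -118., -116., -114., -112., -110., -108., -106.,
       -104., -102., -100.,  -98.,  -96.,  -94.,  -92.,  -90.,  -88.,
        -86.,  -84.,  -82.,  -80.,  -78.,  -76.,  -74.,  -72.]))
```

Run:
```python
from h import *
W=pts('top',np.load('top2.npz')['d'])
w=W[155:215,345:395].reshape(-1,3);q=np.array([w2d(a) for a in w])*1000
for sg in(-1,1):
    m=(abs(w[:,2]-.07)<.004)&(q[:,0]*sg>23)&(q[:,0]*sg<42)&(q[:,1]>-125)&(q[:,1]<-65)
    print(sg,np.sort(q[m,1]).round(1))
W=pts('top',np.load('top3.npz')['d']);w=W[150:270,120:260].reshape(-1,3)
t=(w[:,:2]-[.4727,.2903])@[.1687,.9857]
m=(w[:,2]>.203)&(w[:,2]<.212)&(t<-.06)&(t>-.09);print("flange t",np.sort(t[m]).round(4)*1000)
```

```text
-1 [-114.9 -114.  -113.7 -113.5 -112.6 -112.6 -112.4 -111.1 -110.8 -110.5
 -110.4 -110.3 -109.7 -109.2 -108.4 -108.  -107.8 -107.6 -107.3 -107.
 -106.9 -106.5 -105.9 -105.5 -105.4 -104.6 -104.4 -104.2 -103.9 -103.4
 -103.4 -103.3 -102.5 -102.4 -102.2 -101.7 -101.3 -101.2 -101.1  -92.6
  -92.5  -92.1  -91.3  -91.   -90.9  -90.6  -90.3  -90.1  -89.9  -89.2
  -88.3  -88.1  -88.1  -87.9  -87.8  -86.9  -86.7  -86.1  -86.   -85.6
  -85.1  -84.7  -84.6  -83.9  -83.9  -83.7  -83.   -82.   -81.9  -81.6
  -81.4  -80.9  -80.8  -80.4  -80.   -79.8  -79.8  -79.7]
1 [-115.1 -115.  -114.4 -113.9 -113.9 -113.  -113.  -112.7 -112.2 -111.7
 -111.5 -110.7 -110.6 -110.4 -110.4 -110.1 -109.4 -109.  -108.7 -108.6
 -108.6 -108.3 -107.4 -107.3 -106.6 -106.5 -106.1 -105.8 -105.  -104.2
 -103.8 -103.2 -102.9 -102.5 -102.2 -101.6 -101.5 -101.1  -92.6  -92.1
  -91.9  -91.4  -90.9  -90.8  -90.3  -90.   -89.4  -89.1  -88.6  -88.2
  -88.   -87.9  -87.5  -86.9  -86.6  -86.5  -85.8  -85.5  -84.5  -83.7
  -83.4  -83.3  -82.7  -82.6  -82.   -81.8  -81.7  -80.7  -80.7  -80.3
  -79.1  -79.   -78.6]
flange t [-78.7 -78.6 -78.6 -78.5 -78.5 -78.4 -78.4 -78.3 -78.2 -78.1 -78.  -77.9
 -77.7 -77.6 -77.5 -77.4 -77.4 -77.  -76.9 -76.9 -76.9 -76.6 -76.2 -76.1
 -76.1 -76.1 -76.1 -76.  -75.8 -75.8 -75.7 -75.6 -75.5 -75.2 -75.  -75.
 -74.9 -74.8 -74.6 -74.5 -74.4 -74.1 -74.  -73.8 -73.8 -73.8 -73.6 -73.6
 -73.5 -73.2 -73.  -73.  -73.  -72.6 -72.6 -70.8]
```

Request:
apply_moves(
  increments=[
    [[0, 0.0015, 0.003], [0, 0.002, 0]],
    [[0, 0.0015, 0.007], [0, 0.002, 0]],
    [[0, 0.0015, 0.01], [0, 0.002, 0]],
    [[0, 0.0015, 0.013], [0, 0.002, 0]],
    [[0, 0.0015, 0.015], [0, 0.002, 0]],
    [[0, 0.0015, 0.0165], [0, 0.002, 0]],
    [[0, 0.0015, 0.0165], [0, 0.002, 0]],
  ],
)

```text
clock: 13.32
eef_pos: [0.6032, -0.043, 0.0661]
tcp_rot: [180.0, -0.4, -8.5]
contact_force: [0.3, -0.1, -2.8]
width: 0.5
```

```bash
python3 -c "
from h import *
st()"
```

```text
13.32 [ 0.6032 -0.043   0.0661] [179.97  -0.36  -8.51] F [ 0.35 -0.09 -2.81] M [ 0.   -0.01 -0.02] w 0.5 dos [  1.5 -22. ]
```

No contact 4 mm below the height at which the flange would have hit the lug tops, so the flange is entering the slot. Continuing down gently.

Request:
apply_moves(
  increments=[
    [[-0.0005, 0, 0.003], [0, -0.006, 0]],
    [[-0.0005, 0, 0.006], [0, -0.006, 0]],
    [[-0.0005, 0, 0.009], [0, -0.006, 0]],
    [[-0.0005, 0, 0.011], [0, -0.006, 0]],
    [[-0.0005, 0, 0.012], [0, -0.006, 0]],
    [[-0.0005, 0, 0.012], [0, -0.006, 0]],
  ],
)

```text
clock: 14.08
eef_pos: [0.6029, -0.043, 0.0541]
tcp_rot: [180.0, -0.0, -8.5]
contact_force: [0.1, -0.8, -3.2]
width: 0.503
```

```bash
python3 -c "
from h import *
st()"
```

```text
14.07 [ 0.6029 -0.043   0.0541] [ 1.7997e+02 -2.0000e-02 -8.5000e+00] F [ 0.08 -0.83 -3.19] M [-0.02 -0.02  0.  ] w 0.503 dos [  1.1 -22. ]
```

Request:
apply_moves(
  increments=[
    [[0, 0, 0.001], [0, 0, 0]],
    [[0, 0, 0.002], [0, 0, 0]],
    [[0, 0, 0.003], [0, 0, 0]],
    [[0, 0, 0.004], [0, 0, 0]],
    [[0, 0, 0.005], [0, 0, 0]],
    [[0, 0, 0.005], [0, 0, 0]],
  ],
)

```text
clock: 14.82
eef_pos: [0.603, -0.043, 0.0514]
tcp_rot: [180.0, 0.0, -8.5]
contact_force: [-6.3, 0.5, 9.0]
width: 0.501
```

```bash
python3 -c "
from h import *
st()"
```

```text
14.82 [ 0.603  -0.043   0.0514] [ 1.7996e+02  1.0000e-02 -8.4900e+00] F [-6.26  0.55  9.05] M [0.09 0.85 0.01] w 0.501 dos [  1.3 -22.1]
```

Request:
apply_moves(
  increments=[
    [[-0.001, 0, 0], [0, 0, 0]],
    [[-0.002, 0, 0], [0, 0, 0]],
    [[-0.002, 0, 0], [0, 0, 0]],
    [[-0.002, 0, 0], [0, 0, 0]],
  ],
)

```text
clock: 15.32
eef_pos: [0.6017, -0.0428, 0.0502]
tcp_rot: [180.0, -0.1, -8.5]
contact_force: [-1.3, 0.7, 5.7]
width: 0.504
```

```bash
python3 -c "
from h import *
st()"
```

```text
15.32 [ 0.6017 -0.0428  0.0502] [ 1.7997e+02 -1.2000e-01 -8.4900e+00] F [-1.29  0.74  5.66] M [0.07 0.21 0.07] w 0.504 dos [  0. -22.]
```

Request:
apply_moves(
  increments=[
    [[0, 0, 0], [0, 0, 0]],
    [[0, 0, 0], [0, 0, 0]],
    [[0, 0, 0], [0, 0, 0]],
    [[0, 0, 0], [0, 0, 0]],
    [[0, 0, -0.02], [0, 0, 0]],
    [[0, 0, -0.07], [0, 0, 0]],
    [[0, 0, -0.12], [0, 0, 0]],
    [[0, 0, -0.15], [0, 0, 0]],
  ],
  grip=75,
)

```text
clock: 16.32
eef_pos: [0.6028, -0.0429, 0.2046]
tcp_rot: [180.0, -0.4, -8.5]
contact_force: [0.3, -0.2, 0.1]
width: 0.75
```

Request:
apply_moves(
  increments=[
    [[-0.06, -0.04, -0.15], [0, 0, 0]],
    [[-0.12, -0.1, -0.15], [0, 0, 0]],
    [[-0.17, -0.14, -0.15], [0, 0, 0]],
    [[-0.17, -0.14, -0.15], [0, 0, 0]],
  ],
)

```text
clock: 16.82
eef_pos: [0.4699, 0.1022, 0.3414]
tcp_rot: [-180.0, -0.2, -8.6]
contact_force: [0.7, 0.3, 1.0]
width: 0.747
```

```bash
python3 -c "
from h import *
st()
p,d=read_camera('top');np.savez('top5.npz',p=p,d=d)
q,ds=read_camera('side');np.savez('side5.npz',p=q,d=ds)
a=p[130:235,280:440,::-1];b=q[170:290,290:430,::-1]
cv2.imwrite('pics/m5.png',np.vstack([cv2.resize(a,(457,300),interpolation=cv2.INTER_CUBIC),cv2.resize(b,(457,300),interpolation=cv2.INTER_CUBIC)]))
W=pts('top',d).reshape(-1,3);q=np.array((W[:,:2]-O)@np.stack([X,Y],1))*1000;z=W[:,2]*1000
for y in range(-130,115,10):
  m=(abs(q[:,1]-y)<5)&(abs(q[:,0])<33)&(z>75)&(z<115)
  if m.sum()>3:print(y,m.sum(),q[m,0].min().round(1),q[m,0].max().round(1),np.median(q[m,0]).round(1),np.percentile(z[m],85).round(1))
m=(abs(q[:,0])<20)&(q[:,1]>-125)&(q[:,1]<-75)&(z>95)&(z<112);print(np.sort(q[m,1]).round(1))
"
```

```text
16.82 [0.4699 0.1022 0.3414] [-179.96   -0.23   -8.55] F [0.73 0.3  0.98] M [ 0.   -0.01 -0.  ] w 0.747 dos [-151.8  101.9]
-130 37 -13.2 15.2 -0.2 86.5
-120 10 -5.4 4.2 0.8 77.7
-110 8 -1.2 32.4 1.1 76.8
-100 62 -32.5 30.2 -5.4 101.4
-90 100 -29.7 27.8 -0.8 94.7
-80 76 -21.5 20.5 -3.5 92.1
-70 79 -20.3 21.1 -2.8 92.5
-60 74 -21.8 20.5 -2.5 92.0
-50 80 -20.5 20.5 -2.6 92.3
-40 76 -20.4 20.2 -2.2 92.3
-30 76 -20.4 20.7 -3.2 92.3
-20 75 -19.8 20.2 -2.3 92.4
-10 78 -21.6 20.9 -2.7 91.7
0 77 -21.1 19.8 -2.7 91.4
10 59 -17.7 20.8 1.6 92.5
20 27 0.5 20.8 11.5 93.1
30 5 16.1 20.1 19.2 84.3
40 6 14.9 20.2 18.7 88.3
50 11 13.4 20.4 17.0 88.4
60 29 -1.9 21.7 12.0 94.3
70 22 2.7 18.8 8.4 89.3
80 14 2.0 11.5 5.1 83.8
90 12 -0.1 6.8 4.0 81.9
100 18 -2.7 5.7 1.4 79.1
[-100.4 -100.2 -100.1  -99.9  -99.8  -99.7  -99.5  -99.2  -98.9  -98.9
  -98.9  -98.8  -98.8  -98.6  -98.1  -97.8  -97.8  -97.8  -97.6  -97.3
  -97.2  -97.2  -97.2  -97.1  -97.1  -96.9  -96.5  -96.4  -96.3  -96.1
  -95.7  -95.7  -95.6  -95.6  -95.6  -95.4  -95.4  -95.2  -94.9  -94.8
  -94.8  -94.7  -94.6  -94.6  -94.5  -94.4  -94.3  -94.1  -94.   -85.7]
```

View pics/m5.png

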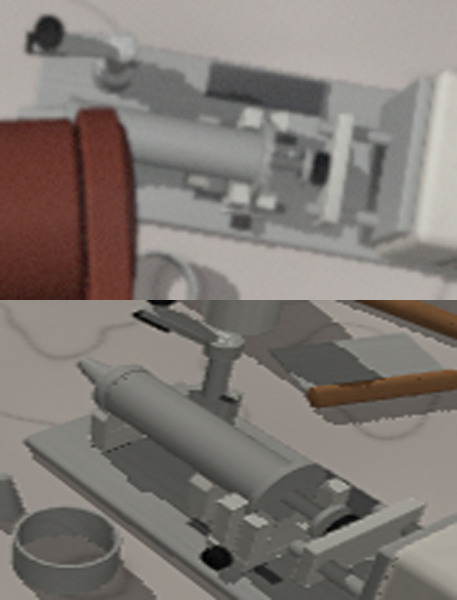

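The picture shows the barrel seated on both saddles with its nozzle away from the drive and its flange between the lugs, and the bar still aside (knob near (47,33) in the upper half). The depth data give its top at 92 mm and x at about 0. Next I'll bring the bar back.

```bash
python3 -c "
from h import *
st();to(.672,.0603,.235,-3.1)"
```

```text
16.93 [0.4696 0.1046 0.3441] [-179.81   -0.47   -8.2 ] F [ 0.7  -0.67  0.55] M [-0.01  0.01 -0.01] w 0.748 dos [-152.5  104.2]
inc [0.2057 0.0153 0.1107] [-0.0029 -0.0083 -0.0891]
```

Request:
apply_moves(
  increments=[
    [[0.206, 0.0153, 0.0], [-0.003, -0.008, -0.089]],
    [[0.206, 0.0153, 0.0], [-0.003, -0.008, -0.089]],
    [[0.206, 0.0153, 0.04], [-0.003, -0.008, -0.089]],
    [[0.206, 0.0153, 0.11], [-0.003, -0.008, -0.089]],
    [[0.206, 0.0153, 0.11], [-0.003, -0.008, -0.089]],
    [[0.206, 0.0153, 0.11], [-0.003, -0.008, -0.089]],
    [[0.206, 0.0153, 0.11], [-0.003, -0.008, -0.089]],
  ],
  grip=65,
)

```text
clock: 17.8
eef_pos: [0.6734, 0.0557, 0.2318]
tcp_rot: [179.8, 0.2, -3.4]
contact_force: [0.6, 0.6, -0.0]
width: 0.651
```

```bash
python3 -c "
from h import *
st();to(.672,.0603,.128,-3.1)
p,d=read_camera('side');W=pts('side',d).reshape(-1,3);g=p.reshape(-1,3).max(1)
m=(g<50)&(abs(W[:,0]-.672)<.04)&(abs(W[:,1]-.06)<.04)&(W[:,2]>.132)&(W[:,2]<.16)
print(m.sum(),W[m].mean(0),W[m].min(0),W[m].max(0))"
```

```text
17.8 [0.6734 0.0557 0.2318] [179.83   0.2   -3.38] F [ 0.59  0.6  -0.03] M [ 0.02 -0.05  0.01] w 0.651 dos [56.3 86. ]
inc [-0.0013 -0.0048  0.1038] [ 0.003   0.0035 -0.0049]
136 [0.66504306 0.05528284 0.14878923] [0.65624224 0.04640384 0.1326558 ] [0.68037625 0.06948693 0.15993339]
```

Request:
apply_moves(
  increments=[
    [[-0.002, -0.004, 0.01], [0.003, 0.0035, 0]],
    [[-0.002, -0.004, 0.04], [0.003, 0.0035, 0]],
    [[-0.002, -0.004, 0.07], [0.003, 0.0035, 0]],
    [[-0.002, -0.004, 0.09], [0.003, 0.0035, 0]],
    [[-0.002, -0.004, 0.1], [0.003, 0.0035, 0]],
    [[-0.002, -0.004, 0.103], [0.003, 0.0035, 0]],
    [[-0.002, -0.004, 0.103], [0.003, 0.0035, 0]],
  ],
)

```text
clock: 18.73
eef_pos: [0.6707, 0.0593, 0.1266]
tcp_rot: [180.0, 0.1, -3.4]
contact_force: [-0.1, 0.2, 0.5]
width: 0.65
```

Request:
apply_moves(
  increments=[
    [[0, 0, 0], [0, 0, 0]],
    [[0, 0, 0], [0, 0, 0]],
    [[0, 0, 0], [0, 0, 0]],
    [[0, 0, 0], [0, 0, 0]],
    [[0, 0, 0], [0, 0, 0]],
    [[0, 0, 0], [0, 0, 0]],
  ],
  grip=5,
  squeeze=50,
)

```text
clock: 19.48
eef_pos: [0.6708, 0.0594, 0.1266]
tcp_rot: [-180.0, 0.1, -3.4]
contact_force: [-0.4, 1.2, 4.8]
width: 0.262
```

```bash
python3 -c "
from h import *
st()"
```

```text
19.48 [0.6708 0.0594 0.1266] [-1.7999e+02  1.2000e-01 -3.4000e+00] F [-0.38  1.19  4.84] M [ 0.06 -0.16  0.03] w 0.262 dos [53.2 89.3]
```

Request:
apply_moves(
  increments=[
    [[0, 0, -0.006], [0, 0, 0]],
    [[0, 0, -0.012], [0, 0, 0]],
    [[0, 0, -0.013], [0, 0, 0]],
    [[-0.0087, 0.0007, -0.013], [0, 0, -0.15]],
    [[-0.0171, 0.0026, -0.013], [0, 0, -0.3]],
    [[-0.0252, 0.0058, -0.013], [0, 0, -0.45]],
    [[-0.0328, 0.0101, -0.013], [0, 0, -0.6]],
    [[-0.0328, 0.0101, -0.013], [0, 0, -0.6]],
  ],
)

```text
clock: 20.48
eef_pos: [0.6355, 0.0495, 0.1333]
tcp_rot: [-179.9, 0.3, 31.1]
contact_force: [8.4, -3.3, -16.6]
width: 0.268
```

```bash
python3 -c "
from h import *
st()"
```

```text
20.48 [0.6355 0.0495 0.1333] [-179.94    0.34   31.05] F [  8.36  -3.35 -16.56] M [-0.31 -1.61  0.35] w 0.268 dos [19.8 74.2]
```

Request:
apply_moves(
  increments=[
    [[-0.0086, 0.0011, 0], [0, 0, -0.15]],
    [[-0.017, 0.0036, 0], [0, 0, -0.3]],
    [[-0.0249, 0.0072, 0], [0, 0, -0.45]],
    [[-0.0321, 0.012, 0], [0, 0, -0.6]],
    [[-0.0374, 0.0166, 0], [0, 0, -0.72]],
    [[-0.0414, 0.0208, 0], [0, 0, -0.82]],
    [[-0.0414, 0.0208, 0], [0, 0, -0.82]],
    [[-0.0414, 0.0208, 0], [0, 0, -0.82]],
  ],
)

```text
clock: 21.48
eef_pos: [0.6099, 0.011, 0.1332]
tcp_rot: [-179.5, 0.2, 77.9]
contact_force: [7.2, -3.3, -16.9]
width: 0.265
```

```bash
python3 -c "
from h import *
st()"
```

```text
21.48 [0.6099 0.011  0.1332] [-1.7955e+02  1.6000e-01  7.7910e+01] F [  7.24  -3.32 -16.89] M [-0.49 -1.27 -0.07] w 0.265 dos [ 0.1 32.4]
```

Request:
apply_moves(
  increments=[
    [[0, 0, 0.003], [0, 0, 0]],
    [[0, 0, 0.006], [0, 0, 0]],
    [[0, 0, 0.009], [0, 0, 0]],
    [[0, 0, 0.012], [0, 0, 0]],
    [[0, 0, 0.015], [0, 0, 0]],
    [[0, 0, 0.018], [0, 0, 0]],
    [[0, 0, 0.02], [0, 0, 0]],
    [[0, 0, 0.02], [0, 0, 0]],
  ],
)

```text
clock: 22.48
eef_pos: [0.61, 0.0111, 0.1147]
tcp_rot: [-179.6, 0.2, 77.9]
contact_force: [4.3, -1.1, -11.3]
width: 0.268
```

```bash
python3 -c "
from h import *
st()"
```

```text
22.48 [0.61   0.0111 0.1147] [-1.7957e+02  1.6000e-01  7.7920e+01] F [  4.33  -1.15 -11.26] M [-0.49 -0.9  -0.07] w 0.268 dos [ 0.2 32.5]
```

Request:
apply_moves(
  increments=[
    [[0, 0, 0.001], [0, 0, 0]],
    [[0, 0, 0.002], [0, 0, 0]],
    [[0, 0, 0.003], [0, 0, 0]],
    [[0, 0, 0.004], [0, 0, 0]],
    [[0, 0, 0.004], [0, 0, 0]],
  ],
)

```text
clock: 23.1
eef_pos: [0.6105, 0.0114, 0.1144]
tcp_rot: [-179.6, 0.2, 78.0]
contact_force: [1.2, -5.2, -7.1]
width: 0.272
```

```bash
python3 -c "
from h import *
st()"
```

```text
23.1 [0.6105 0.0114 0.1144] [-1.7961e+02  1.5000e-01  7.7960e+01] F [ 1.25 -5.15 -7.14] M [-1.    0.06 -0.19] w 0.272 dos [ 0.7 32.8]
```

Request:
apply_moves(
  increments=[
    [[0, 0, 0.001], [0, 0, 0]],
    [[0, 0, 0.002], [0, 0, 0]],
    [[0, 0, 0.002], [0, 0, 0]],
  ],
)

```text
clock: 23.48
eef_pos: [0.6107, 0.0114, 0.1142]
tcp_rot: [-179.6, 0.2, 78.0]
contact_force: [-3.7, -5.1, 0.1]
width: 0.261
```

```bash
python3 -c "
from h import *
st()"
```

```text
23.48 [0.6107 0.0114 0.1142] [-1.7961e+02  1.6000e-01  7.7960e+01] F [-3.71 -5.05  0.1 ] M [-0.94  0.63 -0.19] w 0.261 dos [ 0.8 32.9]
```

Request:
apply_moves(
  increments=[
    [[-0.0015, -0.0008, 0], [0, 0, 0]],
    [[-0.0015, -0.0008, 0], [0, 0, 0]],
    [[-0.0015, -0.0008, 0], [0, 0, 0]],
  ],
)

```text
clock: 23.85
eef_pos: [0.6107, 0.0112, 0.1141]
tcp_rot: [-179.8, 0.0, 78.0]
contact_force: [-5.1, -0.1, 5.8]
width: 0.26
```

```bash
python3 -c "
from h import *
st()"
```

```text
23.85 [0.6107 0.0112 0.1141] [-1.7975e+02  1.0000e-02  7.7960e+01] F [-5.13 -0.13  5.77] M [-0.28  0.78 -0.2 ] w 0.26 dos [ 0.9 32.7]
```

Request:
apply_moves(
  increments=[
    [[0, 0, -0.001], [0, 0, 0]],
    [[0, 0, -0.001], [0, 0, 0]],
    [[0, 0, -0.001], [0, 0, 0]],
    [[0, 0, -0.001], [0, 0, 0]],
    [[0, 0, -0.02], [0, 0, 0]],
    [[0, 0, -0.06], [0, 0, 0]],
    [[0, 0, -0.11], [0, 0, 0]],
    [[0, 0, -0.11], [0, 0, 0]],
  ],
  grip=60,
)

```text
clock: 24.85
eef_pos: [0.6155, 0.0104, 0.231]
tcp_rot: [179.4, -0.1, 78.0]
contact_force: [0.5, -0.5, 0.4]
width: 0.6
```

Request:
apply_moves(
  increments=[
    [[0.05, 0, -0.03], [0, 0, 0]],
    [[0.1, -0.04, -0.03], [0, 0, 0]],
    [[0.16, -0.1, -0.03], [0, 0, 0]],
    [[0.2, -0.14, -0.03], [0, 0, 0]],
    [[0.22, -0.16, -0.03], [0, 0, 0]],
    [[0.22, -0.16, -0.03], [0, 0, 0]],
    [[0.22, -0.16, -0.03], [0, 0, 0]],
  ],
)

```text
clock: 25.72
eef_pos: [0.5008, 0.259, 0.2534]
tcp_rot: [-179.8, 0.1, 78.0]
contact_force: [0.3, 0.1, 0.3]
width: 0.598
```

```bash
python3 -c "
from h import *
st()
p,d=read_camera('top');q,ds=read_camera('side')
a=p[130:250,280:440,::-1];b=q[170:290,270:430,::-1]
cv2.imwrite('pics/m6.png',np.vstack([cv2.resize(a,(400,300),interpolation=cv2.INTER_CUBIC),cv2.resize(b,(400,300),interpolation=cv2.INTER_CUBIC)]))
g=cv2.cvtColor(p,cv2.COLOR_RGB2GRAY);k=np.zeros_like(g);k[158:188,303:334]=(g<45)[158:188,303:334]
n,l,s_,ce=cv2.connectedComponentsWithStats(k);i=1+s_[1:,4].argmax();print('knob',ce[i],s_[i],(w2d(ray('top',*ce[i],.14))*1000).round(1), 'ref(turn 0)',(w2d(ray('top',318.39,171.41,.133))*1000).round(1))
W=pts('top',d);print('knob top z',np.median(W[l==i][:,2]),'ref',np.median(pts('top',np.load('top0.npz')['d'])[167:176,314:323,2]))
W=W.reshape(-1,3);Q=np.array((W[:,:2]-O)@np.stack([X,Y],1))*1000;z=W[:,2]*1000
for y in range(-95,75,15):
  m=(abs(Q[:,1]-y)<5)&(abs(Q[:,0])<33)&(z>78)&(z<115)
  if m.sum()>3:print(y,m.sum(),Q[m,0].min().round(1),Q[m,0].max().round(1),np.percentile(z[m],85).round(1))
m=(abs(Q[:,0])<20)&(Q[:,1]>-125)&(Q[:,1]<-75)&(z>95)&(z<112);print('flange',Q[m,1].min(),np.median(Q[m,1]),Q[m,1].max())
"
```

```text
25.73 [0.5008 0.259  0.2534] [-1.798e+02  7.000e-02  7.798e+01] F [0.33 0.13 0.32] M [-0.02 -0.05 -0.03] w 0.598 dos [-144.4  261.5]
knob [317.63235294 170.38235294] [314 166   9  10  68] [-1.5 34.5] ref(turn 0) [-2.  32.2]
knob top z 0.14304590106804882 ref 0.13660895131290363
-95 117 -29.4 30.4 100.2
-80 72 -19.1 19.8 92.8
-65 77 -18.9 19.5 92.4
-50 73 -19.6 20.7 92.8
-35 72 -19.6 19.3 92.5
-20 73 -19.6 20.0 92.8
-5 73 -19.6 20.4 92.3
10 77 -20.6 20.9 92.3
25 54 -20.2 31.5 106.8
40 61 -20.6 31.8 105.6
55 78 -21.6 20.9 92.8
70 53 -20.8 18.7 89.2
flange -100.8736791951839 -97.05497705675037 -77.36213244441223
```

View pics/m6.png

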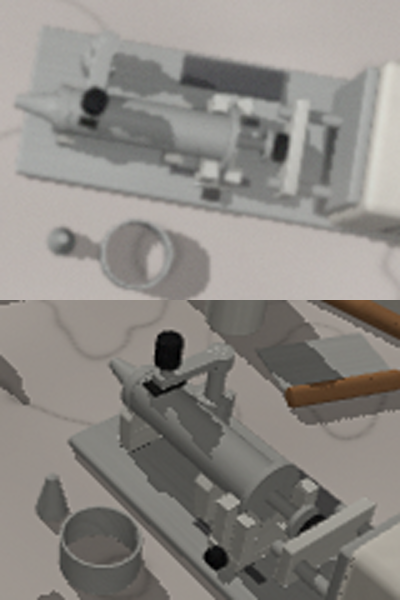

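The picture shows the bar back across the barrel with its pad on the tube (knob at (95,100) top, (168,350) side). The ring and the spare nozzle stand as before. The knob is 6.4 mm above its start height and turned about 0.04 rad. All of this is within limits, so I'm handing in.

```bash
python3 -c "
from h import *
hand_in();st()"
```

```text
the job is handed in; nothing more can be done
the job is handed in; nothing more can be done
```

The barrel is loaded and clamped in the doser, and I handed the job in at about 26 s of the 72 s allowed. `hand_in` gives no verdict, so what follows rests on my own last checks.

**What I did:** I lifted the clamp bar by its knob, turned it about 1.47 rad aside and left it standing on the collar's rim. The barrel went into the cradle nozzle outward. The flange dropped into the keeper's slot without touching the lug tops. I then turned the bar back over the barrel and eased it down until the pad carried the spring.

**Last checks, from the top camera:**

| Check | Measured | Required |
|---|---|---|
| Barrel height | tube top at about 92.5 mm, so axis at about 70.5 mm | axis 68 to 72 mm |
| Barrel sideways | within about 1 mm, aligned with the cradle | within 3 mm |
| Flange along y | about -97 mm | -100.5 to -79.5 mm |
| Bar lift | about 6.4 mm | 4 to 10 mm |
| Bar turn | about 0.04 rad | within 0.12 rad |

- **Forces:** The highest reading while seating the barrel was about 9 N at the wrist. While clamping, the tool pressed down about 6 N on top of the spring's 11 N. Both are well below the limits. At the end the arm was clear and its force reading was near zero.
- **Bystanders:** The cutter ring and the spare nozzle stand where they were. The slim barrel was outside the last picture and I did not check it again; nothing came near it.
- **Disagreement:** The side camera put the slot about 2 to 4 mm further toward the drive than the top camera did. I aimed between the two and confirmed the slot by feel.
- **Not measured:** The clamping force on the barrel can't be read directly. I infer it from the bar's full spring load resting on the barrel before I released the knob.

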